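Set the grading-gate stop screw to the setting block

ROBOT

A 6-joint arm with a two-finger parallel gripper is mounted at the origin on the work surface. World frame = base frame: x ahead of the robot, y to its left, z up, the work surface at z = 0. Lengths are in m, angles in rad, forces in N, time in s.
With the tool pointing down it reaches from about 0.325 to 0.9 m from the base axis. Payload 6.1 kg.
Tool frame: the origin (TCP) lies midway between the tips of the shut fingers; the grasp point (between the pads) lies 19 mm behind it (manip.hold_point_z is the distance from the TCP to the grasp point, in m); z points along the fingers, y is the line along which they close (so a half turn about z gives the same grasp; the last joint's range is limited). The gripper opens to 85 mm and grips with 20 to 120 N. Pads are 22 mm wide; open, the fingers measure 114 mm over their backs; the gripper's body (76 mm by 85 mm) begins 54 mm behind the grasp point. The pads swing forward as they close: fully open they stand 13 mm farther back than shut.
Start: joints at [1.109, 0.22, 1.526, -0, 1.395, -0.126], TCP at [0.206, 0.59, 0.231] pointing down, gripper open.
Joint ranges: [-2.98, 2.98], [-0.91, 2.08], [0.09, 2.57], [-1.24, 4.39], [0.2, 2.65], [-2.68, 2.68]. Speed limits (rad/s): [2.57, 2.57, 3.01, 3.14, 3.14, 3.14].

INTERFACE

Orientations are given as a unit quaternion [w, x, y, z].
In Python, from workcell import manip gives the robot as it stands.
- The arm moves only by the shell command python3 -m inch 'ROWS' [OPENING]. ROWS is a JSON object of lists of equal length, an entry for each row: "xyz": the shift along the tool's x, y, z in units of 30 mm (1.0 is 30 mm), a list of three; "rot": the turn, a rotation vector about the tool's x, y, z in rad, a list of three. A call has 1 to 12 rows; each row is the pose to reach, as a shift and turn from the pose commanded when the call began, along the tool's axes at that moment; what a row does not reach only later rows make up. A row lasts 1/10 s, in which the tool goes at most 50 mm and 8.59 degrees, less where a joint would pass 70% of its speed; a pose out of reach is approached as far as the arm can. A call with a gripper value outside its range is refused whole. OPENING is the opening, from -1 (shut) to 1 (fully open), so that 0 is half open, set as the call begins (- or left out, the last holds). The fingers move at their own pace and stop on an object; the grip force is fixed at half the most. Time passes only in rows, so rows that repeat a pose let the fingers close. It gives the time, the measured TCP pose, the force, the opening and the grip force at its end, in the units of the state.
- manip.observe(): the state, without advancing time (a new reading comes with each control period).
- manip.camera(name): name is "side" or "top" or "wrist"; returns the picture (384x512x3 uint8, blue, green, red); there is no depth.
- manip.get_calibration(name): a dict with "K" (3x3 intrinsics, pixels), "world_to_cam" (4x4, takes a point from world to camera coordinates). Camera axes: x right, y down, z forward; pixel columns grow to the right and rows downward; lengths in m; the calibration is good to about 2 mm. The wrist camera is an equidistant fisheye: a pixel r from the principal point sees the ray r / f radians off the axis. A picture is of the moment at which its call begins: read the wrist's pose just before it. get_calibration takes no time and is no camera call; for the wrist camera it gives the pose at the moment of the call.
- manip.hand_in(): hands the job in; it is judged then, once.
The state is a dict: "time": time; "joints": joint angles; "dq": joint speeds; "effort": joint torques, N m; "position": TCP position; "tool_rot": TCP orientation; "ft_force": force on the tool from outside, world axes, zero at the start; "moment": the same for the moment, N m; "finger_gap": finger opening in m; "finger_force": force on a finger pad.
Only numpy, scipy, OpenCV 4.12 (cv2) and the standard library are available. Lean on these libraries where they do the work, as an engineer would, in place of code of your own. Each camera call takes 0.05 s, during which the arm holds its last target. There are 200 camera calls.

TASK

Take the driver from its stand, fit its blade fully into the slot of the stop screw on top of the grading gate, and turn the screw clockwise until the gate's foot comes down on the setting block and just nips it, so that the block would still drag but is no longer loose; do not screw it down hard. Turn the screw only with the driver, leave the block in its place under the foot, and put the driver back upright in its stand, without disturbing the things around.

Things in the scene. Friction and masses are not known exactly. Their poses are not given: they have to be found in the camera images.
- gate_frame: Fixed aluminium portal on a white sill board, 200 x 160 x 12 mm (own x, y, z). Origin: centre of the board's underside, on the table; z up. Two posts at own y = +-55 mm carry a beam (36 x 130 mm, its top 91 mm above the table). The stop screw stands upright on the middle of the beam, on own x = y = 0. Position and yaw vary.
- gate: Aluminium crosshead 22 x 92 x 10 mm between the posts, under the beam; origin at its top's centre, z up. It goes down 8.5 mm per radian of clockwise screw turn (seen from above). Below it a stem (length not told, varies by 5.5 mm) holds a sprung black foot, 26 mm square, 1 to 9 mm above the block at the start. Once down, it presses 6 N per mm of further travel.
- screw: Steel head of the stop screw, on the beam; origin on its axis at the beam's top, z up, x along the slot. It turns but does not rise or sink. Head 32 x 26 mm on a 37 mm round flange, 18 mm tall. Turning takes 0.20 N m against friction, and 0.0085 N m more per N of foot pressure; it stays where left. At most 1.5 rad is needed. A nip of 3 to 12 N is right, over 22 N is hard.
- slot_mouth (a point): Centre of the slot's opening in the top face of the screw head, 109 mm above the table; x along the slot, z up. The slot is closed at both ends: 19 mm long (x), 6 mm wide (y), 10 mm deep. The driver's blade has about 0.2 rad of slack in it to either side.
- slot_floor (a point): Centre of the slot's floor, 10 mm below its mouth; x along the slot, z up.
- block: Setting block, a loose plain steel bar 110 x 22 x 26 mm (own x, y, z), 0.3 kg; origin at the middle of its underside. It lies on the sill board lengthways through the portal, under the foot, its ends standing out about 55 mm on both sides of the beam's middle.
- driver: The whole driver, 0.12 kg; origin and axes as driver_tip. From the tip up: a flat blade 16 mm wide (own x), 3.6 mm thick (y), 12 mm tall; a 9 mm shaft; a round collar of 36 mm diameter, 58 to 64 mm above the tip; a square handle, 64 to 128 mm above the tip. At the start it hangs upright in the stand by its collar.
- driver_center (a point): Centre of the driver's black handle, half-way up, 96 mm above the blade's tip. The handle is 24 x 24 mm square and 64 mm tall; grasp it across its flats, which are square to own x and y. Own z points up from blade to handle, own x runs along the blade's width.
- driver_tip (a point): Middle of the driver blade's lower edge, 96 mm below the handle's centre; it stands on the slot's floor when fully fitted.
- stand_mouth (a point): Centre of the opening in the top of the driver's stand: a fixed grey block 54 x 54 mm, 66 mm tall, on an 80 mm foot, with a square opening of 24 mm, 60 mm deep. The driver's shaft goes down it and the collar rests on its top: the handle's centre is then 38 mm above this point. Its place varies; portal and stand may change places.
- meter: Bystander: orange hand-held meter lying flat, 75 x 160 x 36 mm, origin at the middle of its underside.
- flask: Bystander: red drinking flask, 72 mm diameter, 170 mm tall, origin at the middle of its underside.
- jar: Bystander: clear sample jar with a white cap, 56 mm diameter, 65 mm tall, origin at the middle of its underside.
There are look-alikes about, which are no part of the job. Leave any red look-alike of the part that bears stand_mouth alone.

How it is judged:
By the outcome, as a careful person would: the job done as asked, in the order asked, and still so for the second after the job is handed in, with the robot touching nothing.
It also fails if it takes over 58 s, if anything falls off the work surface, if the arm or the gripper's body presses on something with over 40 N, if the wrist force passes 120 N, or if a joint passes its speed limit or range.

## Working session

There is one attempt and no reset: what is moved stays moved. The work goes in short steps, Python scripts to look and compute and a shell command to move; the robot and the scene stay as the last step left them, time stands still between calls to the robot, and variables do not carry over. Pictures are saved under pics/ and viewed, at most 13 in all, crops included, and the job is handed in when it is done.

```bash
mkdir -p pics; ls; python3 - <<'E'
from workcell import manip
import cv2,numpy as np
s=manip.observe();print(s)
print(manip.hold_point_z)
a=manip.camera("top");b=manip.camera("side")
cv2.imwrite("pics/top.png",a);cv2.imwrite("pics/side.png",b)
for n in("top","side","wrist"):print(n,manip.get_calibration(n))
E
```

```text
pics
{'time': 0.0, 'joints': array([ 1.10890089e+00,  2.21207391e-01,  1.52761040e+00, -1.14709313e-05,
        1.39470849e+00, -1.26085529e-01]), 'dq': array([-7.58277369e-05, -4.50619150e-04, -2.32706194e-04, -4.72944615e-04,
        1.27995987e-03, -1.03047328e-03]), 'effort': array([ 2.93240064e-04, -4.96893740e+01, -3.89398420e+01, -1.56548726e-04,
        1.12673882e-02,  1.48546572e-06]), 'position': array([0.20568517, 0.58954349, 0.23021123]), 'tool_rot': array([-2.74754873e-04,  1.67116059e-01,  9.85936757e-01, -9.26972583e-04]), 'ft_force': array([ 1.03985458, -0.42450211,  0.19010476]), 'moment': array([ 0.01665124, -0.03426641,  0.03573908]), 'finger_force': 0.0, 'finger_gap': 0.08560883892244767}
0.0187
top {'K': array([[485.69179036,   0.        , 264.33212607],
       [  0.        , 485.69179036, 188.84233151],
       [  0.        ,   0.        ,   1.        ]]), 'world_to_cam': array([[-6.92235037e-03, -9.99975903e-01, -5.24639941e-04,
        -1.05024096e-01],
       [-9.97548011e-01,  6.94208022e-03, -6.96403065e-02,
         5.52131630e-01],
       [ 6.96422704e-02
[... 401 characters left out ...]
0.21202087, -0.66699893, -0.71425456,  0.11942687],
       [ 0.20171099,  0.68526477, -0.69980345,  0.85304249],
       [ 0.        ,  0.        ,  0.        ,  1.        ]])}
wrist {'K': array([[297.31863964,   0.        , 253.19993466],
       [  0.        , 297.31863964, 191.32603389],
       [  0.        ,   0.        ,   1.        ]]), 'world_to_cam': array([[ 3.29123540e-01,  9.44286645e-01, -6.53172559e-04,
        -6.23935342e-01],
       [ 9.01955347e-01, -3.14164371e-01,  2.96272339e-01,
        -3.81331692e-02],
       [ 2.79560810e-01, -9.80993337e-02, -9.55103279e-01,
         3.78077518e-01],
       [ 0.00000000e+00,  0.00000000e+00,  0.00000000e+00,
         1.00000000e+00]])}
```

View pics/top.png

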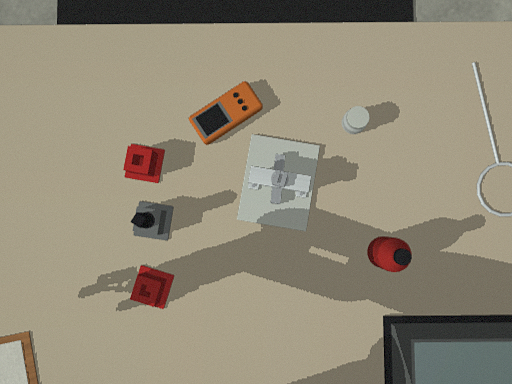

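View pics/side.png

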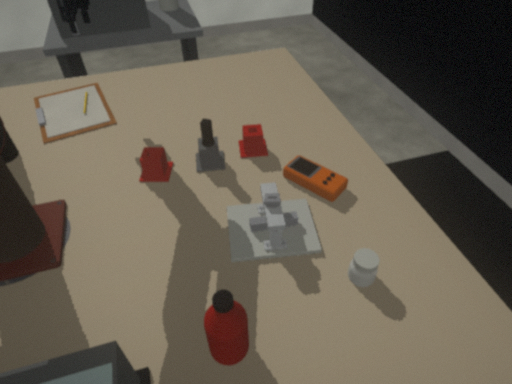

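Top view: the grey stand is at about (153,220) with the black driver handle at (143,219), between two red look-alikes at (144,163) and (152,287). The portal and its screw are at (280,180). Next I'll measure coarsely and enlarge.

```bash
cat > h.py <<'E'
import numpy as np,cv2
from workcell import manip
from scipy.spatial.transform import Rotation as R
def ray(n,px,c=None):
    c=c or manip.get_calibration(n);K=c["K"];T=c["world_to_cam"]
    d=np.array([(px[0]-K[0,2])/K[0,0],(px[1]-K[1,2])/K[1,1],1.])
    if n=="wrist":
        r=np.hypot(d[0],d[1]);d=np.array([d[0]/r*np.sin(r),d[1]/r*np.sin(r),np.cos(r)]) if r>1e-9 else d
    return -T[:3,:3].T@T[:3,3],T[:3,:3].T@d
def onplane(n,px,z,c=None):
    o,d=ray(n,px,c);return o+d*(z-o[2])/d[2]
def proj(n,P,c=None):
    c=c or manip.get_calibration(n);K=c["K"];T=c["world_to_cam"]
    p=T[:3,:3]@np.asarray(P)+T[:3,3]
    if n=="wrist":
        r=np.hypot(p[0],p[1]);t=np.arctan2(r,p[2]);q=p[:2]/max(r,1e-9)*t
    else:q=p[:2]/p[2]
    return K[0,0]*q+K[:2,2]
def tool():
    s=manip.observe();q=s["tool_rot"];return s["position"],R.from_quat(np.r_[q[1:],q[0]]).as_matrix()
def shift(P):
    "shift for TCP to world P, in units of 30 mm in tool axes"
    p,M=tool();return M.T@(np.asarray(P)-p)/.03
E
python3 - <<'E'
from h import *
a=cv2.imread("pics/top.png");b=cv2.imread("pics/side.png")
c=np.hstack([cv2.resize(a[190:250,115:195],(400,300),interpolation=3),cv2.resize(a[140:215,230:330],(400,300),interpolation=3)])
d=np.hstack([cv2.resize(b[110:185,180:280],(400,300),interpolation=3),cv2.resize(b[170:260,220:340],(400,300),interpolation=3)])
cv2.imwrite("pics/crop1.png",np.vstack([c,d]))
g=a.max(2)
m=(g<45).astype(np.uint8);m[:,:120]=0;m[:,170:]=0;m[:190]=0;m[250:]=0
ys,xs=np.nonzero(m);print("handle top px",xs.min(),xs.max(),ys.min(),ys.max(),xs.mean(),ys.mean(),onplane("top",(xs.mean(),ys.mean()),.12))
hsv=cv2.cvtColor(a,cv2.COLOR_BGR2HSV)
m=((hsv[...,2]>150)&(hsv[...,1]<40)).astype(np.uint8);m[:,:230]=0;m[:,330:]=0;m[:125]=0;m[240:]=0
cs,_=cv2.findContours(m,0,2);k=max(cs,key=cv2.contourArea);r=cv2.minAreaRect(k);bx=cv2.boxPoints(r);print(r)
P=np.array([onplane("top",p,.012) for p in bx]);print(P,P.mean(0),[np.linalg.norm(P[i]-P[i-1]) for i in range(4)])
print("screw",onplane("top",(280,179.5),.109))
m=(b.max(2)<45).astype(np.uint8);m[:,:190]=0;m[:,225:]=0;m[:110]=0;m[150:]=0
ys,xs=np.nonzero(m);print("side handle",xs.min(),xs.max(),ys.min(),ys.max(),onplane("side",(xs.mean(),ys.mean()),.104))
E
```

```text
handle top px 131 158 212 233 143.4404332129964 219.68231046931407 [0.48264396 0.13964529 0.12      ]
((277.5946044921875, 182.43243408203125), (70.03396606445312, 87.46025848388672), 9.462322235107422)
[[ 0.48176176 -0.04364087  0.012     ]
 [ 0.67973444 -0.07730405  0.012     ]
 [ 0.65188465 -0.23592409  0.012     ]
 [ 0.45459509 -0.20036639  0.012     ]] [ 0.56699399 -0.13930885  0.012     ] [np.float64(0.15906261988992257), np.float64(0.20081432679302505), np.float64(0.16104635490402555), np.float64(0.20046825195789716)]
screw [ 0.56443216 -0.14167976  0.109     ]
side handle 203 213 122 145 [0.48120122 0.12243467 0.104     ]
```

View pics/crop1.png

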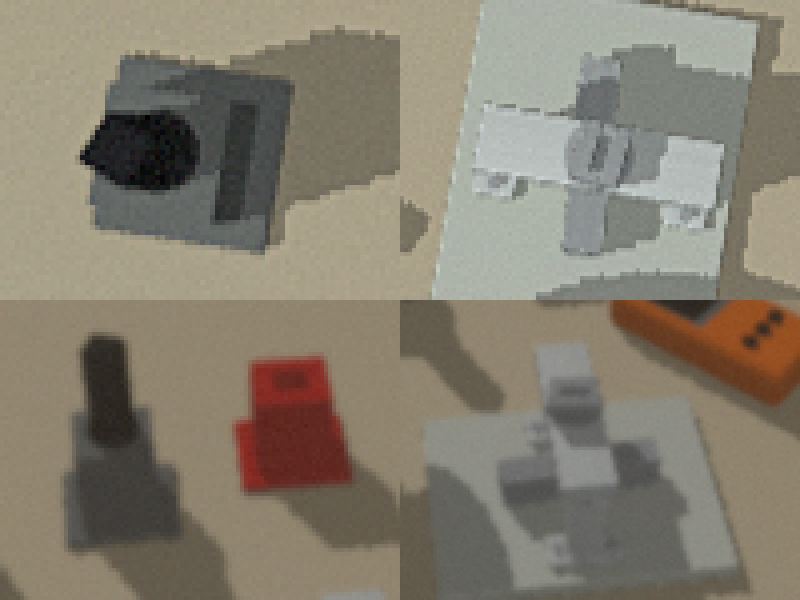

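The driver is near (0.48, 0.125), in the 24 mm opening of the grey stand, and the handle's yaw is still unclear. The screw is near (0.565, -0.14) with its slot roughly along world x. I'll go above the driver and take a close look.

```bash
python3 - <<'E'
from h import *
p,M=tool();c=manip.get_calibration("wrist");T=c["world_to_cam"]
o=-T[:3,:3].T@T[:3,3];print("cam in tool",M.T@(o-p),"axis",M.T@T[2,:3]);print("toolx",M[:,0],"y",M[:,1])
print(shift([.48,.125,.27]))
E
```

```text
cam in tool [ 0.07582363 -0.00054464 -0.14168746] axis [-0.29648688  0.00119506  0.95503618]
toolx [-9.44153143e-01  3.29506892e-01  2.24323084e-04] y [ 0.329506    0.9441518  -0.00177861]
[-13.73501924 -11.61093767  -1.30616079]
```

```bash
python3 -m inch '{"xyz":[[-1,-1,-0.5],[-2.3,-1.9,-1.3],[-3.5,-2.9,-1.3],[-4.6,-3.9,-1.3],[-5.7,-4.8,-1.3],[-6.9,-5.8,-1.3],[-8,-6.8,-1.3],[-9.2,-7.7,-1.3],[-10.3,-8.7,-1.3],[-11.5,-9.7,-1.3],[-12.6,-10.6,-1.3],[-13.7,-11.6,-1.3]],"rot":[[0,0,0],[0,0,0],[0,0,0],[0,0,0],[0,0,0],[0,0,0],[0,0,0],[0,0,0],[0,0,0],[0,0,0],[0,0,0],[0,0,0]]}' 1
python3 - <<'E'
from h import *
import pickle
c=manip.get_calibration("wrist");a=manip.camera("wrist");cv2.imwrite("pics/w1.png",a);pickle.dump(c,open("w1.pkl","wb"))
p,M=tool();print(p,M[:,0])
E
```

```text
time: 1.3
position: [0.4798, 0.1244, 0.27]
tool_rot: [-0.0, 0.167, 0.986, 0.0]
ft_force: [0.5, 1.2, 0.3]
finger_gap: 0.0852
finger_force: 0.0
[0.48245641 0.11880176 0.26995834] [-0.94285438  0.33319274 -0.00286642]
```

View pics/w1.png

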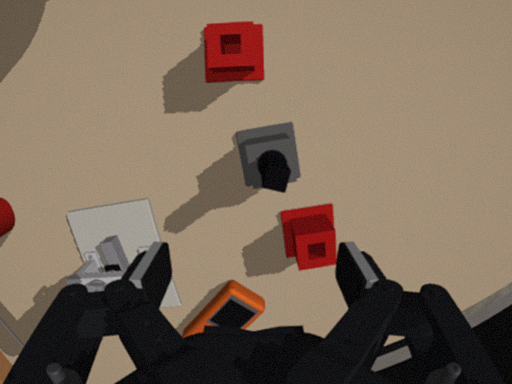

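The driver handle is at about (275,172) in the grey stand at (268,158), with the red look-alikes at (235,50) and (312,240). Next I'll work out its position and yaw from the pixels.

```bash
python3 - <<'E'
from h import *
import pickle
c=pickle.load(open("w1.pkl","rb"));a=cv2.imread("pics/w1.png")
print("pred",proj("wrist",[.48,.125,.136],c),proj("wrist",[.48,.125,.066],c))
g=a.max(2);m=(g<40).astype(np.uint8);m[:130]=0;m[200:]=0;m[:,:240]=0;m[:,305:]=0
ys,xs=np.nonzero(m);print(xs.min(),xs.max(),ys.min(),ys.max(),len(xs))
hsv=cv2.cvtColor(a,cv2.COLOR_BGR2HSV)
cv2.imwrite("pics/w1c.png",cv2.resize(a[120:210,220:340],(800,600),interpolation=cv2.INTER_CUBIC)*1)
b=cv2.resize(a[120:195,225:325],(800,600),interpolation=cv2.INTER_CUBIC);cv2.imwrite("pics/w1c.png",np.clip(b.astype(float)*2.2,0,255).astype(np.uint8))
E
```

```text
pred [254.03575663 181.69111968] [253.80492925 166.09554886]
257 289 150 191 1035
```

View pics/w1c.png

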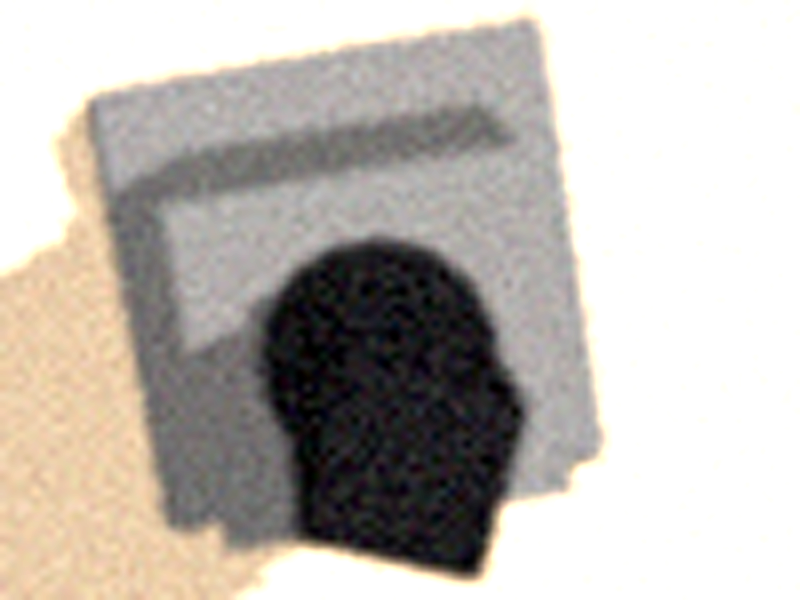

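The handle's top corners are at full-image pixels A(262.5,187.5), B(285,191.9) and C(290,171.3). I'll cast them onto z=0.136.

```bash
python3 - <<'E'
from h import *
import pickle
c=pickle.load(open("w1.pkl","rb"))
A,B,C=[onplane("wrist",p,.136,c) for p in((262.5,187.5),(285,191.9),(290,171.3))]
print(A,B,C,(A+C)/2,np.linalg.norm(A-B),np.linalg.norm(B-C))
for v in(B-A,C-B):print(np.degrees(np.arctan2(v[1],v[0])))
# stand top outline far corners
for p in((236.6,132.5),(292,122.5)):print(onplane("wrist",p,0.006,c))
p,M=tool();print(p,np.degrees(np.arctan2(M[1,0],M[0,0])))
t=(A+C)/2;print(shift([t[0],t[1],.25]),manip.observe()["joints"])
E
```

```text
[0.48820088 0.13081903 0.136     ] [0.49967082 0.15014067 0.136     ] [0.48155036 0.16092352 0.136     ] [0.48487562 0.14587127 0.136     ] 0.022469657464528052 0.02108603601139038
59.30529262470782
149.24462264806183
[0.44021343 0.11420219 0.006     ]
[0.45168105 0.19020843 0.006     ]
[0.48245641 0.11880176 0.26995834] 160.53723971698273
[0.22652047 0.88002201 0.66145564] [ 0.08562629 -0.11525494  1.80330766 -0.0045059   1.45242107 -1.14494597]
```

```bash
python3 -m inch '{"xyz":[[0.1,0.4,0.2],[0.2,0.9,0.5],[0.2,0.9,0.7],[0.2,0.9,0.7],[0.2,0.9,0.7]],"rot":[[0,0,0.1],[0,0,0.2],[0,0,0.2],[0,0,0.2],[0,0,0.2]]}' 1
python3 - <<'E'
from h import *
import pickle
c=manip.get_calibration("wrist");a=manip.camera("wrist");cv2.imwrite("pics/w2.png",a);pickle.dump(c,open("w2.pkl","wb"))
p,M=tool();print(p,np.degrees(np.arctan2(M[1,0],M[0,0])))
q=proj("wrist",[.485,.146,.136],c);print(q)
x,y=np.int32(q);b=cv2.resize(a[y-50:y+40,x-60:x+60],(800,600),interpolation=cv2.INTER_CUBIC);cv2.imwrite("pics/w2c.png",np.clip(b.astype(float)*2.5,0,255).astype(np.uint8))
print(x-60,y-50)
E
```

```text
time: 1.85
position: [0.4822, 0.1534, 0.2491]
tool_rot: [-0.0, 0.264, 0.965, -0.0]
ft_force: [-1.0, -0.6, 0.3]
finger_gap: 0.0853
finger_force: 0.0
[0.482495   0.15336926 0.24953297] 149.38956804397284
[248.06819735 194.32235675]
188 144
```

View pics/w2c.png

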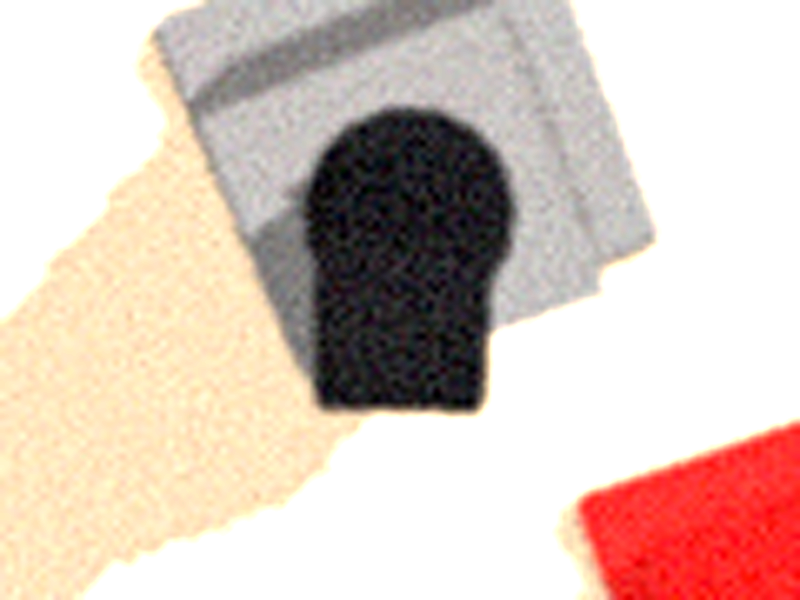

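The handle is now square to the image. The near edge of its top runs from (235.6,205.2) to (260.9,205.2), and the collar's centre is at about (249.5,175.5).

```bash
python3 - <<'E'
from h import *
import pickle
c=pickle.load(open("w2.pkl","rb"));p,M=tool()
A,B=[onplane("wrist",q,.136,c) for q in((235.7,205.3),(260.9,205.3))]
print(A,B,np.linalg.norm(A-B),"tool-frame",M.T@(A-p),M.T@(B-p))
# near edge lies farther along -x tool; centre is 12 mm back along +x tool
t=(A+B)/2+.012*M[:,0];print("centre top",t,"edge yaw",np.degrees(np.arctan2(*(B-A)[1::-1])))
k=onplane("wrist",(188+409/6.667,144+208/6.667),.072,c);print("collar",k)
t=(t+k)/2;print(t,shift([t[0],t[1],.085]),manip.observe()["joints"])
E
```

```text
[0.48829396 0.13088009 0.136     ] [0.49996965 0.15067967 0.136     ] 0.022985751965247613 tool-frame [-0.01641149 -0.01638888  0.1135394 ] [-0.01637825  0.00659685  0.11353663]
centre top [0.48380401 0.14689026 0.13599674] edge yaw 59.47242103483874
collar [0.48377139 0.14717262 0.072     ]
[0.4837877  0.14703144 0.10399837] [-0.14316993 -0.15922352  5.48449061] [ 1.52064271e-01 -7.90509851e-02  1.80795499e+00 -2.67976470e-04
  1.41255450e+00 -8.84437006e-01]
```

```bash
python3 -m inch '{"xyz":[[-0.14,-0.16,0.6],[-0.14,-0.16,1.5],[-0.14,-0.16,2.5],[-0.14,-0.16,3.5],[-0.14,-0.16,4.4],[-0.14,-0.16,5.1],[-0.14,-0.16,5.4],[-0.14,-0.16,5.45],[-0.14,-0.16,5.45]],"rot":[[0,0,0],[0,0,0],[0,0,0],[0,0,0],[0,0,0],[0,0,0],[0,0,0],[0,0,0],[0,0,0]]}' 1 && python3 -m inch '{"xyz":[[0,0,0],[0,0,0],[0,0,0],[0,0,0],[0,0,0],[0,0,0],[0,0,0],[0,0,0],[0,0,0],[0,0,0]],"rot":[[0,0,0],[0,0,0],[0,0,0],[0,0,0],[0,0,0],[0,0,0],[0,0,0],[0,0,0],[0,0,0],[0,0,0]]}' -1
```

```text
time: 2.8
position: [0.4844, 0.1473, 0.0867]
tool_rot: [0.001, 0.265, 0.964, 0.0]
ft_force: [-1.0, 0.2, -0.0]
finger_gap: 0.0852
finger_force: 0.0
time: 3.8
position: [0.4841, 0.1474, 0.0863]
tool_rot: [0.0, 0.265, 0.964, 0.0]
ft_force: [-0.6, -0.2, 5.7]
finger_gap: 0.0235
finger_force: 59.0
```

```bash
python3 -m inch '{"xyz":[[0,0,-0.2],[0,0,-0.7],[0,0,-1.5],[0,0,-2.4],[0,0,-3.3],[0,0,-4.2],[0,0,-4.9],[0,0,-5.3],[0,0,-5.4],[0,0,-5.4],[0,0,-5.4]],"rot":[[0,0,0],[0,0,0],[0,0,0],[0,0,0],[0,0,0],[0,0,0],[0,0,0],[0,0,0],[0,0,0],[0,0,0],[0,0,0]]}'
python3 - <<'E'
from h import *
p,M=tool();print(p)
tip=p+M[:,2]*(-.0187+.096);cen=p-M[:,2]*.0187;print(tip)
a=manip.camera("side");q=proj("side",tip);print(q);x,y=np.int32(q)
cv2.imwrite("pics/s2.png",np.hstack([cv2.resize(a[y-50:y+25,x-25:x+25],(400,600),interpolation=cv2.INTER_CUBIC),cv2.resize(manip.camera("top")[150:210,255:295],(400,600),interpolation=cv2.INTER_CUBIC)]))
E
```

```text
time: 4.9
position: [0.4829, 0.1472, 0.2462]
tool_rot: [-0.001, 0.265, 0.964, -0.001]
ft_force: [-0.7, 0.8, -0.9]
finger_gap: 0.0237
finger_force: 58.8
[0.48290758 0.14715138 0.24621086]
[0.48270929 0.14712328 0.16891112]
[203.31965335 109.74216655]
```

View pics/s2.png

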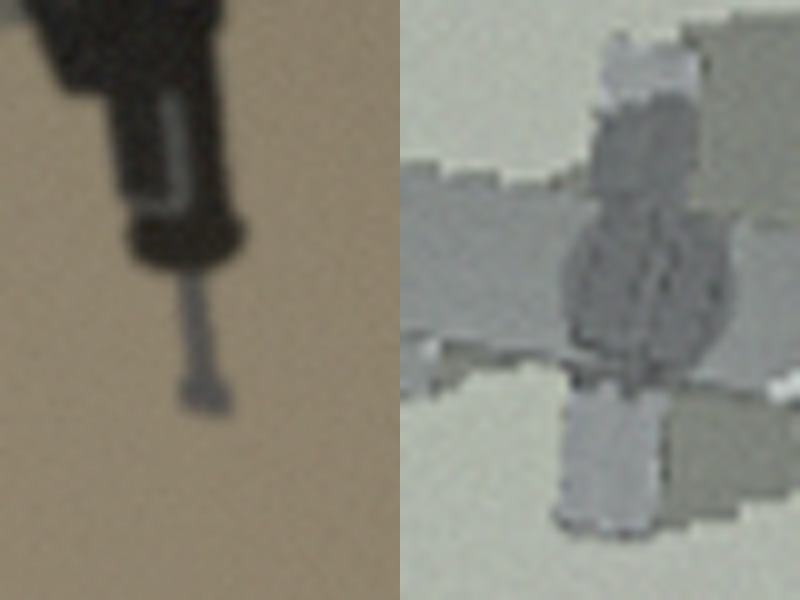

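The blade's lower edge runs from (180,400) to (230,412) in the crop, about 6 px wide and sloping down to the right. I'll compare that with the two possible blade directions and predict the wrist view over the screw.

```bash
python3 - <<'E'
from h import *
p,M=tool();tip=p+M[:,2]*(-.0187+.096)
for i in(0,1):print("tool xy"[5+i],proj("side",tip+.008*M[:,i])-proj("side",tip-.008*M[:,i]))
t=[.565,-.141,.245];print(shift(t),manip.observe()["joints"])
E
```

```text
x [-6.02012689 -0.77436095]
y [ 2.12820943 -3.37420816]
[-7.25437063 -6.86297025  0.04053056] [ 1.39436762e-01 -7.82075818e-02  1.81321851e+00 -3.22461924e-05
  1.40912698e+00 -8.95513939e-01]
```

The blade lies along tool x, and the slot's yaw is about 165°. Next I go over the screw with a turn of -0.26.

```bash
python3 -m inch '{"xyz":[[-0.4,-0.4,0],[-1.1,-1.0,0],[-2,-1.9,0],[-3,-2.8,0],[-4,-3.8,0],[-5,-4.7,0],[-6,-5.7,0],[-6.8,-6.5,0],[-7.2,-6.8,0],[-7.25,-6.85,0],[-7.25,-6.85,0],[-7.25,-6.85,0]],"rot":[[0,0,0],[0,0,0],[0,0,-0.05],[0,0,-0.1],[0,0,-0.15],[0,0,-0.2],[0,0,-0.26],[0,0,-0.26],[0,0,-0.26],[0,0,-0.26],[0,0,-0.26],[0,0,-0.26]]}'
python3 - <<'E'
from h import *
import pickle
c=manip.get_calibration("wrist");a=manip.camera("wrist");cv2.imwrite("pics/w3.png",a)
p,M=tool();print(p,np.degrees(np.arctan2(M[1,0],M[0,0])));pickle.dump((c,p,M),open("w3.pkl","wb"))
q=proj("wrist",[.565,-.141,.109],c);x,y=np.int32(q);print(q,proj("wrist",p+M[:,2]*.0773,c))
x0,y0=x-50,y-30;b=cv2.resize(a[y0:y0+75,x0:x0+100],(800,600),interpolation=cv2.INTER_CUBIC);cv2.imwrite("pics/w3c.png",np.clip(b.astype(float)*1.4,0,255).astype(np.uint8));print(x0,y0)
E
```

```text
time: 6.2
position: [0.5656, -0.1389, 0.2475]
tool_rot: [-0.0, 0.137, 0.991, 0.0]
ft_force: [-0.6, 0.0, -0.6]
finger_gap: 0.0232
finger_force: 58.9
[ 0.56564708 -0.13886242  0.2477421 ] 164.29273155103658
[251.11714205 180.56278875] [253.63259807 201.18276598]
201 150
```

View pics/w3c.png

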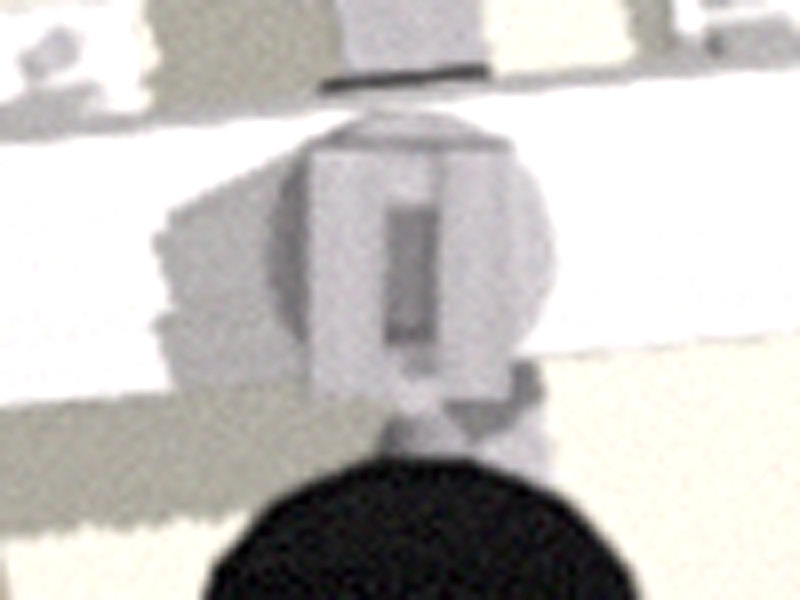

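The screw head's far edge runs from crop (308,150) to (515,148), its sides are at x 308 and 515, and the slot spans x 385 to 437 with its far end at y 205. The blade is edge-on at about (418,370), in front of the slot's near end. The slot is already nearly parallel to the tool x axis.

```bash
python3 - <<'E'
from h import *
import pickle
c,p,M=pickle.load(open("w3.pkl","rb"))
f=lambda u,v,z=.109:M.T@(onplane("wrist",(201+u/8,150+v/8),z,c)-p)*1000
for n,u,v in(("headL",308,150),("headR",515,148),("L low",308,390),("R low",515,390),("slotL",385,205),("slotR",437,205),("slotL2",385,340),("slotR2",437,340)):print(n,f(u,v).round(1))
z=(p+M[:,2]*.0773)[2];print("tip",f(418,400,z).round(1),z)
# gray profiles for blade across rows and slot columns
a=cv2.imread("pics/w3.png")
for r in(178,182,186,190,194,197,199,201,203,205):print(r,a[r,240:268].mean(1).astype(int))
E
```

```text
headL [ 11.8 -13.5 138.7]
headR [ 12.1  11.5 138.8]
L low [-18.7 -13.9 138.7]
R low [-18.8  11.9 138.7]
slotL [  5.   -4.2 138.7]
slotR [  5.    2.1 138.7]
slotL2 [-12.2  -4.3 138.7]
slotR2 [-12.2   2.1 138.7]
tip [ 1.  -0.3 77.3] 0.17044211612286558
178 [138 140 142 139 149 141 145 140 131 112  96  95  96  97  88 103 128 137
 145 143 143 141 142 138 143 150 149 146]
182 [137 143 140 147 140 143 140 135 129 114  95  99  96  92  87 104 132 138
 133 138 144 143 140 135 141 148 150 145]
186 [137 140 142 141 140 142 141 134 125 101  99  94  96  90  88 108 131 140
 141 138 141 143 139 137 139 140 147 152]
190 [132 139 142 146 142 139 141 133 122  90  86  92  96  83  83 102 138 141
 143 141 146 138 134 139 138 142 155 154]
194 [132 139 135 138 144 143 137 133 135 125 130 119 111 108 108 119 130 140
 139 142 144 142 137 137 139 145 152 155]
197 [134 139 140 136 147 141 139 138 133 141 141 139 127 134 134 135 132 135
 136 140 145 137 138 134 127  93  89  98]
199 [128 126 120 133 136 125 126 137 134 131 141 140 149 146 148 141 133 127
 130 131 132 131 129 133 115  91  94  94]
201 [127 120 118 125 120 123 120 121 119 121 116 127 139 134 133 135 113  94
  90  92  98  90  93  92  96 101 122 137]
203 [124 122 117 120 127 118 122 118 110  78  79  87  95 110 114 122 123 125
 109  93  95  95  95  99 110 128 140 148]
205 [120 121 122 121 120 125 126 107  82  67  71  90 102 108 115 125 124 131
 131 113 112 130 140 141 151 143 148 141]
```

```bash
python3 -m inch '{"xyz":[[-0.13,-0.05,0.2],[-0.13,-0.05,0.6],[-0.13,-0.05,1.1],[-0.13,-0.05,1.5],[-0.13,-0.05,1.7],[-0.13,-0.05,1.8],[-0.13,-0.05,1.8],[-0.13,-0.05,1.8]],"rot":[[0,0,0],[0,0,0],[0,0,0],[0,0,0],[0,0,0],[0,0,0],[0,0,0],[0,0,0]]}'
python3 - <<'E'
from h import *
import pickle
c=manip.get_calibration("wrist");a=manip.camera("wrist");cv2.imwrite("pics/w4.png",a)
p,M=tool();print(p,np.degrees(np.arctan2(M[1,0],M[0,0])));pickle.dump((c,p,M),open("w4.pkl","wb"))
tip=p+M[:,2]*.0783
for d in((0,0),(.008,.0018),(.008,-.0018),(-.008,0)):print(proj("wrist",tip+M[:,:2]@d,c))
x,y=np.int32(proj("wrist",tip,c));x0,y0=x-40,y-35;b=cv2.resize(a[y0:y0+60,x0:x0+80],(800,600),interpolation=cv2.INTER_CUBIC);cv2.imwrite("pics/w4c.png",np.clip(b.astype(float)*1.4,0,255).astype(np.uint8));print(x0,y0)
E
```

```text
time: 7.05
position: [0.5695, -0.1432, 0.1943]
tool_rot: [0.0, 0.137, 0.991, -0.0]
ft_force: [0.5, -0.3, -0.3]
finger_gap: 0.0235
finger_force: 58.9
[ 0.5695884  -0.14318198  0.19451264] 164.19089605184539
[253.52874582 200.76233735]
[255.86295957 190.98850671]
[251.21078316 190.98811175]
[253.52052334 210.31948506]
213 165
```

View pics/w4c.png

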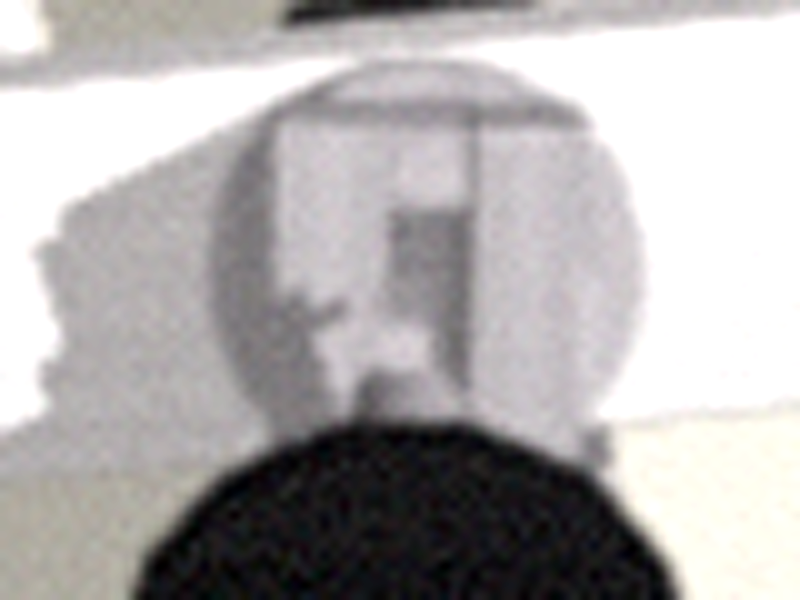

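The slot spans crop x 390 to 468 with its far end at y 208. The head's far edge runs from (275,122) to (590,125), and the blade is at about x 385 to 430, so it sits left of the slot. I'll convert that into a correction.

```bash
python3 - <<'E'
from h import *
import pickle
c,p,M=pickle.load(open("w4.pkl","rb"))
f=lambda u,v,z=.109:(M.T@(onplane("wrist",(213+u/10-.45,165+v/10-.45),z,c)-p)*1000).round(1)
for n,u,v in(("headL",275,122),("headR",590,125),("slotL",390,208),("slotR",468,208),("slotR2",468,370)):print(n,f(u,v))
a=cv2.imread("pics/w4.png")
for r in range(188,208,2):print(r,a[r,246:266].mean(1).astype(int))
t,_=tool();print(t)
E
```

```text
headL [ 17.5 -10.6  85.5]
headR [17.3 14.2 85.5]
slotL [10.5 -1.6 85.5]
slotR [10.5  4.6 85.5]
slotR2 [-3.2  4.7 85.5]
188 [144 146 140 138 137 122  93  88  97  94  97  92  84  87 113 141 135 140
 143 147]
190 [147 141 139 135 139 127 104  96  96 102  98  92  88  88 114 133 135 138
 144 145]
192 [146 145 139 137 137 123 104  98 103 100  97  98  86  86 113 137 138 139
 144 143]
194 [134 132 140 139 129 123 106 109 109 101  99  92  88  85 118 136 138 136
 141 142]
196 [ 99 117 134 136 131 126 117 112 117 108 101  89  84  88 118 133 138 140
 140 142]
198 [143 143 143 138 138 146 142 150 144 136 112  91  78  89 115 134 138 134
 144 144]
200 [147 141 138 141 141 145 147 145 150 137 113  93  80  87 125 135 136 135
 139 139]
202 [140 145 131 110  94 101 112 115 118 126 122 110  89  95 127 139 135 140
 141 143]
204 [114 126  99  68  76  84  99 105 115 123 127 128 116 115 130 133 135 139
 141 143]
206 [ 99  98  69  55  68  74  88  92  94 109 111 111 107 106 114 128 140 143
 139 142]
[ 0.5695884  -0.14318198  0.19451264]
```

```bash
python3 -m inch '{"xyz":[[0.07,0.055,0],[0.07,0.055,0],[0.07,0.055,0],[0.07,0.055,0]],"rot":[[0,0,0],[0,0,0],[0,0,0],[0,0,0]]}'
cat > look.py <<'E'
import sys,pickle
from h import *
c,p,M=pickle.load(open("w4.pkl","rb"));t=p+M[:,0]*.0022+M[:,1]*.0016
q=np.mean([manip.observe()["position"] for _ in range(5)],0);print("err tool mm",(M.T@(t-q)*1000).round(2),q)
E
python3 look.py
python3 - <<'E'
from h import *
c=manip.get_calibration("wrist");a=manip.camera("wrist");cv2.imwrite("pics/w5.png",a)
p,M=tool();print((M.T@p*1000).round(1),proj("wrist",p+M[:,2]*.0783,c))
for r in range(182,208,2):print(r,a[r,244:264].mean(1).astype(int))
E
python3 look.py
```

```text
time: 7.5
position: [0.5676, -0.1408, 0.194]
tool_rot: [0.0, 0.137, 0.991, -0.0]
ft_force: [0.4, 0.6, -1.3]
finger_gap: 0.0233
finger_force: 58.9
err tool mm [-0.32 -0.14 -0.54] [ 0.56763906 -0.14081732  0.19397428]
[-584.6   19.1 -193.8] [253.5393664 200.4777505]
182 [148 145 149 142 140 143 138 138 140 147 142 147 133 115 113 139 146 142
 143 149]
184 [149 140 144 139 142 141 139 150 147 148 145 144 133 111 115 137 143 141
 142 148]
186 [145 143 143 139 145 142 146 144 150 154 149 147 139 120 117 129 140 139
 141 143]
188 [145 150 139 142 146 134 121 124 126 131 129 127 117 108 116 140 138 139
 143 145]
190 [145 143 140 139 142 132 108  95  96  96  90  93  83  91 118 141 141 139
 144 143]
192 [146 144 141 140 141 133 100  98 103 104  99  92  86  91 117 134 133 140
 142 145]
194 [140 140 139 144 143 129 102  99 106 106 108 110  91  93 121 137 136 139
 145 146]
196 [112 134 144 138 142 132 105 102 112 107 117 103  89  92 125 142 135 140
 139 145]
198 [ 94 110 134 139 141 137 113 127 144 152 146 134  99  90 124 132 137 138
 142 146]
200 [ 96  97 117 137 144 132 105 130 146 152 148 134 105  94 129 131 140 136
 140 146]
202 [ 92  90 114 134 132 107  85  96 109 118 118 126 120 121 130 130 139 140
 140 143]
204 [ 95  91  87  98  96  79  75  84 101 107 114 123 128 125 128 133 136 136
 139 138]
206 [ 90  95  85  80  61  59  66  75  86  96 102 109 107 115 113 116 125 136
 142 145]
err tool mm [-0.32 -0.15 -0.6 ] [ 0.56763861 -0.14080984  0.19391144]
```

The blade is now centred across the slot, at 253.4 against 253.75. I'll descend gently and feel for contact.

```bash
python3 -m inch '{"xyz":[[0,0.01,0.05],[0,0.01,0.1],[0,0.01,0.15],[0,0.01,0.2],[0,0.01,0.24],[0,0.01,0.27],[0,0.01,0.3],[0,0.01,0.3]],"rot":[[0,0,0],[0,0,0],[0,0,0],[0,0,0],[0,0,0],[0,0,0],[0,0,0],[0,0,0]]}'; python3 look.py
```

```text
time: 8.35
position: [0.5676, -0.1405, 0.1846]
tool_rot: [-0.0, 0.137, 0.991, 0.0]
ft_force: [0.0, -0.4, -0.5]
finger_gap: 0.0235
finger_force: 58.9
err tool mm [-0.45 -0.46 -9.88] [ 0.56761192 -0.14048576  0.18463276]
```

```bash
python3 -m inch '{"xyz":[[0,0,0.04],[0,0,0.08],[0,0,0.12],[0,0,0.16],[0,0,0.19],[0,0,0.22],[0,0,0.22]],"rot":[[0,0,0],[0,0,0],[0,0,0],[0,0,0],[0,0,0],[0,0,0],[0,0,0]]}'; python3 look.py
```

```text
time: 9.05
position: [0.5676, -0.1405, 0.178]
tool_rot: [-0.0, 0.137, 0.991, 0.0]
ft_force: [-1.4, 0.5, -1.2]
finger_gap: 0.0231
finger_force: 58.9
err tool mm [ -0.51  -0.44 -16.52] [ 0.5675603  -0.14048754  0.17799036]
```

```bash
python3 -m inch '{"xyz":[[0,0,0.015],[0,0,0.03],[0,0,0.03]],"rot":[[0,0,0],[0,0,0],[0,0,0]]}'; python3 look.py;  python3 -m inch '{"xyz":[[0,0,0.01],[0,0,0.02],[0,0,0.02]],"rot":[[0,0,0],[0,0,0],[0,0,0]]}'; python3 -c "
from h import *
for i in range(3):
  s=manip.observe();print(s['position'],s['ft_force'],s['moment'])"
```

```text
time: 9.35
position: [0.5677, -0.1405, 0.1773]
tool_rot: [0.0, 0.137, 0.991, -0.0]
ft_force: [0.3, 0.0, -0.2]
finger_gap: 0.0233
finger_force: 58.9
err tool mm [ -0.35  -0.43 -17.17] [ 0.56770541 -0.14053773  0.1773411 ]
time: 9.65
position: [0.5679, -0.1406, 0.1773]
tool_rot: [0.0, 0.137, 0.991, -0.0]
ft_force: [-1.1, -0.2, 3.7]
finger_gap: 0.0237
finger_force: 59.1
[ 0.56786726 -0.14055616  0.1773071 ] [-1.11561918 -0.16689419  3.72987486] [0.08295665 0.3006318  0.03525463]
[ 0.56786726 -0.14055616  0.1773071 ] [-1.11561918 -0.16689419  3.72987486] [0.08295665 0.3006318  0.03525463]
[ 0.56786726 -0.14055616  0.1773071 ] [-1.11561918 -0.16689419  3.72987486] [0.08295665 0.3006318  0.03525463]
```

The blade is bottomed: 3.7 N at tip z 0.099. I'll start turning clockwise (+z in the tool frame) while watching the moment.

```bash
cat > tq.py <<'E'
from h import *
S=[]
for i in range(5):
    manip.camera("side");S.append(manip.observe())
m=np.array([s["moment"] for s in S]);f=np.mean([s["ft_force"] for s in S],0)
p,M=tool();print("yaw %.3f"%np.arctan2(M[1,0],M[0,0]),"Mz %.3f +- %.3f"%(m[:,2].mean(),m[:,2].std()/5**.5),"F",f.round(1),p.round(4),"eff6 %.3f"%np.mean([s["effort"][5] for s in S]),"t",S[-1]["time"])
E
python3 tq.py
python3 -m inch '{"xyz":[[0,0,0],[0,0,0],[0,0,0]],"rot":[[0,0,0.07],[0,0,0.14],[0,0,0.2]]}' >/dev/null; python3 tq.py
python3 -m inch '{"xyz":[[0,0,0],[0,0,0]],"rot":[[0,0,0.05],[0,0,0.1]]}' >/dev/null; python3 tq.py
```

```text
yaw 2.866 Mz 0.005 +- 0.019 F [-1.2  0.6  4.6] [ 0.5679 -0.1406  0.1772] eff6 0.001 t 9.9
yaw 2.668 Mz 0.042 +- 0.007 F [-0.1  0.4  4.9] [ 0.5682 -0.1407  0.1773] eff6 0.194 t 10.45
yaw 2.568 Mz 0.095 +- 0.015 F [0.3 0.3 4.9] [ 0.5682 -0.1407  0.1772] eff6 0.210 t 10.9
```

```bash
sed -i 's/range(5)/range(3)/;s/5\*\*/3**/' tq.py
for i in 1; do :; done
python3 -m inch '{"xyz":[[0,0,0],[0,0,0]],"rot":[[0,0,0.05],[0,0,0.1]]}' >/dev/null; python3 tq.py
python3 -m inch '{"xyz":[[0,0,0],[0,0,0]],"rot":[[0,0,0.05],[0,0,0.1]]}' >/dev/null; python3 tq.py
python3 -m inch '{"xyz":[[0,0,0],[0,0,0]],"rot":[[0,0,0.05],[0,0,0.1]]}' >/dev/null; python3 tq.py
```

```text
yaw 2.468 Mz 0.128 +- 0.022 F [0.3 0.7 4.9] [ 0.5683 -0.1406  0.1773] eff6 0.280 t 11.25
yaw 2.368 Mz 0.113 +- 0.012 F [0.6 0.9 4.7] [ 0.5684 -0.1405  0.1773] eff6 0.279 t 11.6
yaw 2.269 Mz 0.076 +- 0.012 F [1.2 1.  5. ] [ 0.5684 -0.1405  0.1772] eff6 0.271 t 11.95
```

```bash

python3 -m inch '{"xyz":[[0,0,0],[0,0,0]],"rot":[[0,0,0.05],[0,0,0.1]]}' >/dev/null; python3 tq.py
python3 -m inch '{"xyz":[[0,0,0],[0,0,0]],"rot":[[0,0,0.05],[0,0,0.1]]}' >/dev/null; python3 tq.py
```

```text
yaw 2.169 Mz 0.174 +- 0.008 F [1.6 0.7 4.9] [ 0.5685 -0.1404  0.1773] eff6 0.297 t 12.3
yaw 2.069 Mz 0.188 +- 0.009 F [2.7 1.  5.1] [ 0.5686 -0.1404  0.1773] eff6 0.329 t 12.65
```

The effort rises steadily above the free-turning plateau of about 0.277, which suggests the foot is in contact. I'll relieve the small side force and confirm with a tiny step.

```bash

python3 -m inch '{"xyz":[[-0.008,0.015,0],[-0.008,0.015,0]],"rot":[[0,0,0],[0,0,0]]}' >/dev/null; python3 tq.py
python3 -m inch '{"xyz":[[0,0,0],[0,0,0]],"rot":[[0,0,0.02],[0,0,0.04]]}' >/dev/null; python3 tq.py
```

```text
yaw 2.070 Mz 0.188 +- 0.018 F [1.2 1.  5.8] [ 0.5687 -0.1404  0.1772] eff6 0.167 t 13.0
yaw 2.030 Mz 0.218 +- 0.022 F [1.2 1.3 5.5] [ 0.5687 -0.1404  0.1772] eff6 0.280 t 13.35
```

```bash
cat > o.py <<'E'
from workcell import manip
import numpy as np
s=manip.observe();print("Mz %.3f eff6 %.3f dq6 %.3f q6 %.4f"%(s["moment"][2],s["effort"][5],s["dq"][5],s["joints"][5]),s["ft_force"].round(1),s["time"])
E
python3 o.py
python3 -m inch '{"xyz":[[0,0,0]],"rot":[[0,0,0.02]]}' >/dev/null; python3 o.py
python3 -m inch '{"xyz":[[0,0,0]],"rot":[[0,0,0.02]]}' >/dev/null; python3 o.py
python3 -c "
from workcell import manip
for i in range(4):
  manip.camera('side');exec(open('o.py').read())"
```

```text
Mz 0.184 eff6 0.271 dq6 -0.005 q6 -0.8360 [1.8 1.7 5.7] 13.35
Mz 0.223 eff6 -0.194 dq6 0.213 q6 -0.8159 [0.6 1.3 6.4] 13.45
Mz 0.227 eff6 -0.023 dq6 0.200 q6 -0.7954 [1.3 1.6 5.1] 13.55
Mz 0.238 eff6 0.190 dq6 -0.036 q6 -0.7943 [1.6 0.9 6. ] 13.6
Mz 0.266 eff6 0.410 dq6 -0.015 q6 -0.7956 [0.8 1.  4.8] 13.65
Mz 0.247 eff6 0.287 dq6 -0.004 q6 -0.7960 [0.7 1.1 6. ] 13.7
Mz 0.274 eff6 0.244 dq6 -0.002 q6 -0.7961 [0.9 1.5 6.7] 13.75
```

```bash
cat > m.py <<'E'
from workcell import manip
import numpy as np
S=[]
for i in range(8):
    manip.camera('side');S.append(manip.observe())
m=np.array([s["moment"][2] for s in S]);print("Mz %.3f +- %.3f"%(m.mean(),m.std()/8**.5),np.mean([s["ft_force"] for s in S],0).round(1),"q6 %.4f t %.2f"%(S[-1]["joints"][5],S[-1]["time"]))
E
python3 m.py
python3 -m inch '{"xyz":[[0,0,0],[0,0,0]],"rot":[[0,0,-0.05],[0,0,-0.1]]}' >/dev/null; python3 m.py
python3 -m inch '{"xyz":[[0,0,0],[0,0,0]],"rot":[[0,0,0.04],[0,0,0.08]]}' >/dev/null; python3 m.py
python3 -m inch '{"xyz":[[0,0,0],[0,0,0]],"rot":[[0,0,0.01],[0,0,0.02]]}' >/dev/null; python3 m.py
```

```text
Mz 0.215 +- 0.014 [1.6 1.3 5.8] q6 -0.7962 t 14.15
Mz -0.002 +- 0.008 [0.6 0.8 6.4] q6 -0.8957 t 14.75
Mz 0.157 +- 0.010 [1.5 1.  5.7] q6 -0.8160 t 15.35
Mz 0.227 +- 0.006 [1.7 1.3 5.5] q6 -0.7961 t 15.95
```

Readings at rest don't settle it. I'll turn back to get a free baseline, then re-approach slowly with readings taken while moving.

```bash

python3 -m inch '{"xyz":[[0,0,0],[0,0,0],[0,0,0],[0,0,0],[0,0,0],[0,0,0],[0,0,0],[0,0,0]],"rot":[[0,0,-0.1],[0,0,-0.2],[0,0,-0.3],[0,0,-0.4],[0,0,-0.5],[0,0,-0.6],[0,0,-0.7],[0,0,-0.75]]}' ; python3 o.py; python3 m.py
python3 -m inch '{"xyz":[[0,0,0],[0,0,0],[0,0,0],[0,0,0]],"rot":[[0,0,0.1],[0,0,0.2],[0,0,0.3],[0,0,0.3]]}' >/dev/null; python3 m.py
for i in 1; do
python3 -m inch '{"xyz":[[0,0,0]],"rot":[[0,0,0.03]]}' >/dev/null; python3 o.py
python3 -m inch '{"xyz":[[0,0,0]],"rot":[[0,0,0.03]]}' >/dev/null; python3 o.py
python3 -m inch '{"xyz":[[0,0,0]],"rot":[[0,0,0.03]]}' >/dev/null; python3 o.py
python3 -m inch '{"xyz":[[0,0,0]],"rot":[[0,0,0.03]]}' >/dev/null; python3 o.py
python3 -m inch '{"xyz":[[0,0,0]],"rot":[[0,0,0.03]]}' >/dev/null; python3 o.py
python3 -m inch '{"xyz":[[0,0,0]],"rot":[[0,0,0.03]]}' >/dev/null; python3 o.py
done
```

```text
time: 16.75
position: [0.5683, -0.141, 0.1772]
tool_rot: [0.0, 0.198, 0.98, -0.0]
ft_force: [-0.3, -0.5, 6.6]
finger_gap: 0.0235
finger_force: 59.8
Mz -0.245 eff6 -0.032 dq6 -0.458 q6 -1.5488 [-0.3 -0.5  6.6] 16.75
Mz -0.169 +- 0.009 [-0.3 -0.1  6.7] q6 -1.5455 t 17.15
Mz -0.006 +- 0.013 [0.1 0.3 6.5] q6 -1.2458 t 17.95
Mz 0.027 eff6 -0.647 dq6 0.320 q6 -1.2154 [0.7 0.5 6.3] 18.05
Mz 0.052 eff6 -0.396 dq6 0.299 q6 -1.1846 [-0.9 -0.5  6.8] 18.15
Mz 0.031 eff6 -0.363 dq6 0.296 q6 -1.1545 [1.7 0.6 6. ] 18.25
Mz 0.065 eff6 -0.326 dq6 0.296 q6 -1.1246 [1.2 0.5 5.3] 18.35
Mz 0.141 eff6 -0.217 dq6 0.297 q6 -1.0948 [0.6 0.6 6.1] 18.45
Mz 0.147 eff6 -0.225 dq6 0.298 q6 -1.0648 [1.3 0.8 5.8] 18.55
```

```bash

python3 -m inch '{"xyz":[[0,0,0]],"rot":[[0,0,0.03]]}' >/dev/null; python3 o.py
python3 -m inch '{"xyz":[[0,0,0]],"rot":[[0,0,0.03]]}' >/dev/null; python3 o.py
python3 -m inch '{"xyz":[[0,0,0]],"rot":[[0,0,0.03]]}' >/dev/null; python3 o.py
python3 -m inch '{"xyz":[[0,0,0]],"rot":[[0,0,0.03]]}' >/dev/null; python3 o.py
python3 -m inch '{"xyz":[[0,0,0]],"rot":[[0,0,0.03]]}' >/dev/null; python3 o.py
python3 -m inch '{"xyz":[[0,0,0]],"rot":[[0,0,0.03]]}' >/dev/null; python3 o.py
python3 -m inch '{"xyz":[[0,0,0]],"rot":[[0,0,0.03]]}' >/dev/null; python3 o.py
```

```text
Mz 0.193 eff6 -0.227 dq6 0.298 q6 -1.0348 [2.3 1.2 5.1] 18.65
Mz 0.188 eff6 -0.226 dq6 0.299 q6 -1.0048 [1.  1.1 5.2] 18.75
Mz 0.160 eff6 -0.210 dq6 0.298 q6 -0.9748 [0.4 0.6 5.5] 18.85
Mz 0.249 eff6 -0.199 dq6 0.297 q6 -0.9448 [ 2.1 -0.4  5.3] 18.95
Mz 0.222 eff6 -0.187 dq6 0.297 q6 -0.9149 [2.2 0.7 5.6] 19.05
Mz 0.231 eff6 -0.176 dq6 0.298 q6 -0.8849 [2.3 1.6 5.4] 19.15
Mz 0.227 eff6 -0.164 dq6 0.299 q6 -0.8549 [1.8 0.6 5.3] 19.25
```

The moving effort shows a clean plateau at -0.226 up to q6 = -1.01. It then rises 0.39 per rad as expected, and at q6 = -0.855 the nip is about 7.5 N, so I stop here. Next I ease the blade back into its slack and lift straight out.

```bash

python3 -m inch '{"xyz":[[0,0,0],[0,0,0],[0,0,0],[0,0,0]],"rot":[[0,0,-0.06],[0,0,-0.12],[0,0,-0.17],[0,0,-0.17]]}'; python3 o.py
python3 -m inch '{"xyz":[[0,0,-0.1],[0,0,-0.25],[0,0,-0.45],[0,0,-0.8],[0,0,-1.3],[0,0,-1.8],[0,0,-2.3],[0,0,-2.5],[0,0,-2.5],[0,0,-2.5]],"rot":[[0,0,0],[0,0,0],[0,0,0],[0,0,0],[0,0,0],[0,0,0],[0,0,0],[0,0,0],[0,0,0],[0,0,0]]}'
python3 - <<'E'
from h import *
p,M=tool();y=np.arctan2(M[1,0],M[0,0]);print(p,y,"rot",y-2.606,"shift",shift([.4841,.1474,.255]))
a=manip.camera("side");x0,y0=220,165;b=cv2.imread("pics/side.png")
cv2.imwrite("pics/s3.png",np.hstack([cv2.resize(q[y0:y0+100,x0:x0+100],(400,400),interpolation=cv2.INTER_CUBIC) for q in(b,a)]))
E
```

```text
time: 19.65
position: [0.5685, -0.1408, 0.1772]
tool_rot: [0.0, 0.444, 0.896, -0.0]
ft_force: [0.3, 1.0, 6.8]
finger_gap: 0.0237
finger_force: 59.7
Mz -0.045 eff6 -0.461 dq6 0.036 q6 -1.0272 [0.3 1.  6.8] 19.65
time: 20.65
position: [0.568, -0.1405, 0.2515]
tool_rot: [-0.0, 0.447, 0.895, -0.0]
ft_force: [-0.8, 0.4, -0.7]
finger_gap: 0.0232
finger_force: 59.0
[ 0.56800511 -0.14046573  0.25146244] 2.215774452394797 rot -0.390225547605203 shift [ 9.34934635  3.53363488 -0.11592361]
```

View pics/s3.png

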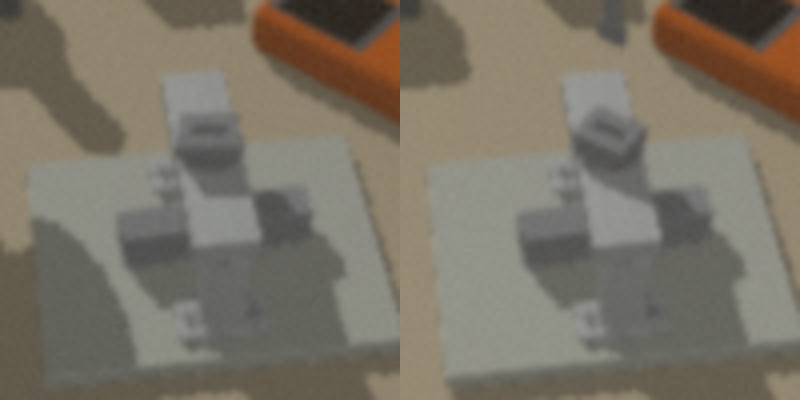

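The block hasn't moved, and the screw head has turned by about 40° clockwise. I'll carry the driver back to the stand.

```bash

python3 -m inch '{"xyz":[[0.5,0.2,-0.1],[1.5,0.6,-0.1],[2.7,1,-0.1],[4,1.5,-0.1],[5.3,2,-0.1],[6.6,2.5,-0.1],[7.8,2.9,-0.1],[8.8,3.3,-0.1],[9.3,3.5,-0.1],[9.35,3.53,-0.12],[9.35,3.53,-0.12],[9.35,3.53,-0.12]],"rot":[[0,0,0],[0,0,-0.05],[0,0,-0.1],[0,0,-0.15],[0,0,-0.2],[0,0,-0.25],[0,0,-0.3],[0,0,-0.35],[0,0,-0.39],[0,0,-0.39],[0,0,-0.39],[0,0,-0.39]]}'
python3 - <<'E'
from h import *
p,M=tool();y=np.arctan2(M[1,0],M[0,0]);print(p,y,"shift",shift([.4841,.1474,.087]))
E
```

```text
time: 21.9
position: [0.4841, 0.1468, 0.2551]
tool_rot: [-0.0, 0.265, 0.964, -0.0]
ft_force: [-0.6, -0.2, -1.3]
finger_gap: 0.0237
finger_force: 59.0
[0.48409066 0.14683198 0.25508137] 2.604806056590822 shift [0.00852369 0.01950717 5.60270395]
```

```bash

python3 -m inch '{"xyz":[[0.01,0.02,0.4],[0.01,0.02,1.1],[0.01,0.02,1.8],[0.01,0.02,2.4],[0.01,0.02,3],[0.01,0.02,3.6],[0.01,0.02,4.2],[0.01,0.02,4.8],[0.01,0.02,5.2],[0.01,0.02,5.4],[0.01,0.02,5.5],[0.01,0.02,5.5]],"rot":[[0,0,0],[0,0,0],[0,0,0],[0,0,0],[0,0,0],[0,0,0],[0,0,0],[0,0,0],[0,0,0],[0,0,0],[0,0,0],[0,0,0]]}'
python3 -m inch '{"xyz":[[0,0,0.03],[0,0,0.06],[0,0,0.09],[0,0,0.09]],"rot":[[0,0,0],[0,0,0],[0,0,0],[0,0,0]]}'
```

```text
time: 23.1
position: [0.4844, 0.1479, 0.0903]
tool_rot: [0.0, 0.265, 0.964, 0.0]
ft_force: [-0.2, 0.4, -0.3]
finger_gap: 0.0235
finger_force: 59.0
time: 23.5
position: [0.4843, 0.148, 0.0878]
tool_rot: [0.0, 0.265, 0.964, 0.0]
ft_force: [-0.6, -1.1, -0.6]
finger_gap: 0.023
finger_force: 59.0
```

```bash

python3 -m inch '{"xyz":[[0,0,0.02],[0,0,0.04],[0,0,0.04]],"rot":[[0,0,0],[0,0,0],[0,0,0]]}'
python3 -m inch '{"xyz":[[0,0,0.01],[0,0,0.02],[0,0,0.02]],"rot":[[0,0,0],[0,0,0],[0,0,0]]}'
```

```text
time: 23.8
position: [0.4842, 0.148, 0.0864]
tool_rot: [-0.0, 0.265, 0.964, -0.0]
ft_force: [1.4, 0.3, -0.8]
finger_gap: 0.0232
finger_force: 59.1
time: 24.1
position: [0.4842, 0.148, 0.0863]
tool_rot: [-0.0, 0.265, 0.964, -0.0]
ft_force: [-3.2, -0.5, 5.1]
finger_gap: 0.0233
finger_force: 59.7
```

The collar is seated at 5 N. I'll open, rise and check.

```bash

python3 -m inch '{"xyz":[[0,0,0],[0,0,0],[0,0,0],[0,0,0],[0,0,0],[0,0,0],[0,0,0],[0,0,0]],"rot":[[0,0,0],[0,0,0],[0,0,0],[0,0,0],[0,0,0],[0,0,0],[0,0,0],[0,0,0]]}' 1
python3 -m inch '{"xyz":[[0,0,-0.3],[0,0,-1],[0,0,-2],[0,0,-3],[0,0,-4],[0,0,-5],[0,0,-5.5],[0,0,-5.5],[0,0,-5.5]],"rot":[[0,0,0],[0,0,0],[0,0,0],[0,0,0],[0,0,0],[0,0,0],[0,0,0],[0,0,0],[0,0,0]]}'
python3 - <<'E'
from h import *
a=manip.camera("side");cv2.imwrite("pics/end.png",a[60:360])
E
```

```text
time: 24.9
position: [0.4842, 0.148, 0.0858]
tool_rot: [0.0, 0.265, 0.964, -0.0]
ft_force: [0.8, -0.1, -0.1]
finger_gap: 0.0854
finger_force: 0.0
time: 25.8
position: [0.4838, 0.1479, 0.2499]
tool_rot: [-0.0, 0.265, 0.964, -0.0]
ft_force: [-0.1, -0.2, -0.3]
finger_gap: 0.0854
finger_force: 0.0
```

View pics/end.png

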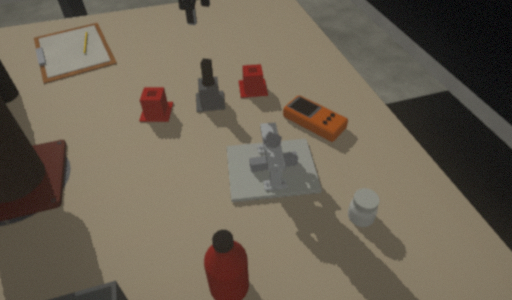

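The driver stands upright in the grey stand at (207,75), the block is still under the portal, and everything else is where it was.

```bash
python3 -c "
from workcell import manip
print(manip.hand_in())"
```

```text
the job is handed in; nothing more can be done
None
```

The job is handed in at about 26 s: the gate's foot nips the block at an estimated 7.5 N, judged from turning effort after one back-off to get a free-turning baseline; the driver is upright in its stand, and the last side view shows the block in place and nothing else disturbed.

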